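Clear the jar off the flap and hold the bin open

ROBOT

A 6-joint arm with a two-finger parallel gripper is mounted at the origin on the work surface. World frame = base frame: x ahead of the robot, y to its left, z up, the work surface at z = 0. Lengths are in m, angles in rad, forces in N, time in s.
With the tool pointing down it reaches from about 0.35 to 0.775 m from the base axis. Payload 5.5 kg.
Tool frame: the origin (TCP) lies on the centre line of the jaws, within the pads' length; the fingertips stand 25 mm ahead of it and the grasp point (between the pads) lies 6 mm ahead of it; z points along the fingers, y is the direction in which the jaws open and shut (so a half turn about z gives the same grasp; the last joint's range is limited). The gripper opens to 85 mm and grips with 20 to 120 N. Pads are 22 mm wide; open, the fingers measure 114 mm over their backs; the gripper's body (76 mm by 85 mm) begins 54 mm behind the grasp point. The pads swing forward as they close: fully open they stand 13 mm farther back than shut.
Start: joints at [1.077, 0.313, 0.046, 1.304, 0, 1.431], TCP at [0.199, 0.539, 0.227] pointing down, gripper open.
Joint ranges: [-2.76, 2.76], [-0.86, 1.69], [-1.03, 1.26], [-2.2, 2.34], [-1.47, 1.5], [-3.14, 3.14]. Speed limits (rad/s): [2.57, 2.57, 3.14, 3.14, 3.14, 3.14].

INTERFACE

Orientations are given as a rotation vector (axis times angle).
In Python, from rig import arm gives the robot as it stands. The module is installed in compiled form; this text tells all that it offers.
- The arm moves only by the shell command python3 -m jog 'ROWS' [FORCE]. ROWS is JSON, a list of rows, each a list of 7 numbers: the shift along the tool's x, y, z in m, then the turn, a rotation vector about the tool's x, y, z in degrees, then the closure in counts, from 0 (fully open) to 255 (shut). A call has 1 to 5 rows; each row is the pose to reach, as a shift and turn from the pose measured when the call began, along the tool's axes at that moment; what a row does not reach only later rows make up. A row lasts 1/10 s, in which the tool goes at most 50 mm and 8.59 degrees, less where a joint would pass 70% of its speed; a pose out of reach is approached as far as the arm can. A call with a gripper value outside its range is refused whole. The fingers move at their own pace and stop on an object; FORCE is the grip in N (left out, the last holds). Time passes only in rows, so rows that repeat a pose let the fingers close. It gives the time, the measured TCP pose, the force and the opening at its end, in the units of the state.
- arm.read_state(): the state, without advancing time (a new reading comes with each control period).
- arm.grab_frame(name): name is "scene" or "top" or "wrist"; returns the picture (480x640x3 uint8, red, green, blue); there is no depth.
- arm.camera_params(name): a dict with "mtx" (3x3 intrinsics, pixels), "eye" and "rotation" of the camera in the world; the wrist camera has in their place "T_tool_cam" (4x4, takes a point from camera to tool coordinates, whose origin is the TCP and whose axes are the flange's). Camera axes: x right, y up, looking along -z (the intrinsics and any distortion apply to the point x, -y, -z); pixel columns grow to the right and rows downward; lengths in m; the calibration is good to about 2 mm. A picture is of the moment at which its call begins: read the wrist's pose just before it. camera_params takes no time and is no camera call.
- arm.sign_off(): hands the job in, once; it reports no verdict.
The state is a dict: "clock": time; "qpos": joint angles; "dq": joint speeds; "joint_torque": joint torques, N m; "position": TCP position; "eef_rot": TCP orientation; "wrist_force": force on the tool from outside, world axes, zero at the start; "ft_torque": the same for the moment, N m; "gripper_width": opening from 0.0 (shut) to 1.0 (fully open).
Only numpy, scipy, OpenCV 4.12 (cv2) and the standard library are available. Lean on these libraries where they do the work, as an engineer would, in place of code of your own. Each camera call takes 0.05 s, during which the arm holds its last target. There are 200 camera calls.

TASK

A glass jar has been left standing on the flap of the steel dry-goods bin: move it to the clear turntable tray and set it down upright there (do not drop it), leaving the small tin on the tray standing and everything else where it is. Then take the bin's flap by its pull bar, raise it to 50 degrees from closed (within 5 degrees) and keep holding it there so that I can reach in: it springs shut if let go, so finish while still holding it, steady, with nothing but the gripper's fingers keeping it up.

Things in the scene. Friction and masses are not known exactly. Their poses are not given: they have to be found in the camera images.
- bin: Fixed open-topped steel bin, outside 180 (x) x 240 (y) x 110 mm high, walls 5 mm; origin at the centre of its underside on the shelf. Its y runs along the hinge, its -x side is the front (the pull-bar side). Cartons inside stay below 80 mm.
- flap (a joint): Opening angle of the flap in rad: 0 closed (level on the bin), grows as the front edge goes up, stop at 1.4. 50 degrees is 0.873. It always falls and springs shut; holding it at 50 degrees takes about 3 N at the pull bar.
- flap_hinge (a point): Point on the flap's hinge line, mid-width, at mid-thickness of the flap: it lies at the top of the bin's back (+x) wall, at (90, 0, 114) mm in the bin's frame. The hinge line runs along the bin's y. The frame turns with the flap; closed, it is parallel to the bin's.
- flap_bar (a point): Centre of the flap's round steel pull bar, 12 mm thick and 120 mm long, parallel to the hinge and 228 mm from it, at the flap's mid-thickness. The flap is an aluminium plate 180 x 240 x 8 mm, about 0.4 kg; the bar stands 48 mm (to its centre) out in front of the plate's front edge on two flat arms 55 mm either side of the bar's centre, with open air between bar and plate and below the bar (108 mm down to the shelf when closed). The round bar can turn in the fingers' grip.
- jar_mid (a point): Centre, half-way up, of the glass jar with steel twist cap that stands on the closed flap: 80 mm tall, 52 mm across (cap 48 mm across, top 16 mm), 0.15 to 0.3 kg, z axis up its middle. At the start its underside is on the flap's top, 118 mm above the shelf.
- jar: The same jar, origin at the centre of its underside.
- tray_floor (a point): Centre of the clear acrylic turntable tray, on its inner floor, 20 mm above the shelf. Tray 230 mm across, inner floor 222 mm across, rim 12 mm above that floor. It stands on a grey foot and can turn stiffly about its upright axis; it does not move otherwise.
- tray: The tray itself; origin on its axis at the underside, 6 mm below the inner floor.
- tin_mid (a point): Centre, half-way up, of a small steel tin 40 mm across and 50 mm tall, about 0.09 kg, standing on the tray 50 to 75 mm from the tray's centre. It stays there.
- spare_jar_mid (a point): Centre of a second jar, the same as the first, standing on the shelf. Bystander.
- wheel: Plastic toy wheel lying flat, 68 mm across, 30 mm high. Bystander; origin at its underside.
- ladder: Maple toy ladder piece lying flat, 170 x 68 x 14 mm. Bystander; origin at its underside.
- tumbler: Open steel tumbler, 68 mm across, 85 mm tall. Bystander; origin at its underside.
Things that resemble listed ones, but are neither listed nor needed, are in the scene too. Leave any green look-alike of the jar alone.

How it is judged:
On the way:
1. the jar stands upright on the tray, let go, with the flap still shut (z of jar_mid in the frame of tray_floor between 0.03 and 0.048 m and horizontal distance between jar_mid and tray_floor below 0.09 m and angle between jar_mid's own z axis and vertical below 0.12 rad and contact force between jar and the fingers below 0.05 N and contact force between jar and tray above 0.5 N and linear speed of jar below 0.03 m/s and value of joint flap below 0.08 rad), for 0.2 s.
At the end, for the whole second after the job is handed in: Fingers hold the flap still at 50 degrees (44 to 56 pass) through the last second; the jar stands upright and free on the tray, centre within 90 mm of the tray's; the tin still stands on the tray; the other things are within 30 mm of where they were (value of joint flap between 0.768 and 0.977 rad and velocity of joint flap between -0.05 and 0.05 rad/s and contact force between the fingers and flap above 0.5 N and z of jar_mid in the frame of tray_floor between 0.03 and 0.048 m and horizontal distance between jar_mid and tray_floor below 0.09 m and angle between jar_mid's own z axis and vertical below 0.12 rad and contact force between jar and the fingers below 0.05 N and contact force between jar and tray above 0.5 N and linear speed of jar below 0.03 m/s and angle between tin_mid's own z axis and vertical below 0.15 rad and z of tin_mid in the frame of tray_floor above 0.015 m and horizontal distance between tin_mid and tray_floor below 0.1 m and distance of each of spare_jar_mid, wheel, ladder, tumbler from where it was at the start of the episode below 0.03 m); the arm keeps its last pose, push and grip.
It fails at once if the jar is tipped over (angle between jar_mid's own z axis and vertical above 0.7 rad).
It fails at once if the jar is dropped (falls freely more than about 20 mm) (contact force between jar and the fingers below 0.02 N and linear speed of jar above 0.6 m/s).
It fails at once if the tin is knocked over (angle between tin_mid's own z axis and vertical above 0.6 rad).
It fails at once if a bystander is pushed away (distance of any of spare_jar_mid, wheel, ladder, tumbler from where it was at the start of the episode above 0.03 m).
It also fails if it takes over 61 s, if anything falls off the work surface, if the arm or the gripper's body presses on something with over 40 N, if the wrist force passes 120 N, or if a joint passes its speed limit or range.

## Working session

There is one attempt and no reset: what is moved stays moved. The work goes in short steps, Python scripts to look and compute and a shell command to move; the robot and the scene stay as the last step left them, time stands still between calls to the robot, and variables do not carry over. Pictures are saved under pics/ and viewed, about 8 in all and at most 12, crops included, and the job is handed in when it is done.

```bash
mkdir -p pics
python3 - <<'E'
from rig import arm
import cv2,numpy as np
for n in("scene","top"):
    cv2.imwrite(f"pics/{n}0.png",arm.grab_frame(n)[:,:,::-1])
    print(n,{k:(np.round(v,4).tolist() if not isinstance(v,str) else v) for k,v in arm.camera_params(n).items()})
print(arm.camera_params("wrist"));print(arm.read_state())
E
```

```text
scene {'mtx': [[442.6814, 0.0, 314.2732], [0.0, 442.6814, 234.261], [0.0, 0.0, 1.0]], 'eye': [1.1586, -0.0159, 1.0372], 'rotation': [0.4606, 0.4494, 1.5505]}
top {'mtx': [[582.2393, 0.0, 316.7986], [0.0, 582.2393, 239.83], [0.0, 0.0, 1.0]], 'eye': [0.4142, -0.0243, 1.6718], 'rotation': [0.0792, -0.0697, -1.5631]}
{'mtx': array([[416.37098645,   0.        , 326.74514087],
       [  0.        , 416.37098645, 242.40203091],
       [  0.        ,   0.        ,   1.        ]]), 'T_tool_cam': array([[-6.42234573e-04,  9.63111246e-01,  2.69102796e-01,
         6.73750716e-02],
       [ 9.99998236e-01,  1.09358211e-03, -1.52732633e-03,
         7.13098508e-04],
       [-1.76527117e-03,  2.69101340e-01, -9.63110249e-01,
        -1.46627524e-01],
       [ 0.00000000e+00,  0.00000000e+00,  0.00000000e+00,
         1.00000000e+00]])}
{'clock': 0.1, 'qpos': array([1.07740686e+00, 3.13904947e-01, 4.50809266e-02, 1.30361812e+00,
       4.48517199e-05, 1.43119030e+00]), 'dq': array([-0.00024506, -0.00200233,  0.00205512,  0.00044755,  0.00064408,
        0.00116443]), 'joint_torque': array([ 1.62685024e-03, -4.81722343e+01,  2.99246246e+01,  1.27291388e-02,
       -1.36856056e-04,  6.24088941e-06]), 'position': array([0.19898142, 0.53896881, 0.22650487]), 'eef_rot': array([-5.52730359e-01, -3.09202225e+00,  2.43447948e-03]), 'wrist_force': array([ 0.43907234,  0.21210017, -0.33807001]), 'ft_torque': array([-0.0052508 ,  0.01282262, -0.00671072]), 'gripper_width': 1.0051190358945394}
```

View pics/scene0.png

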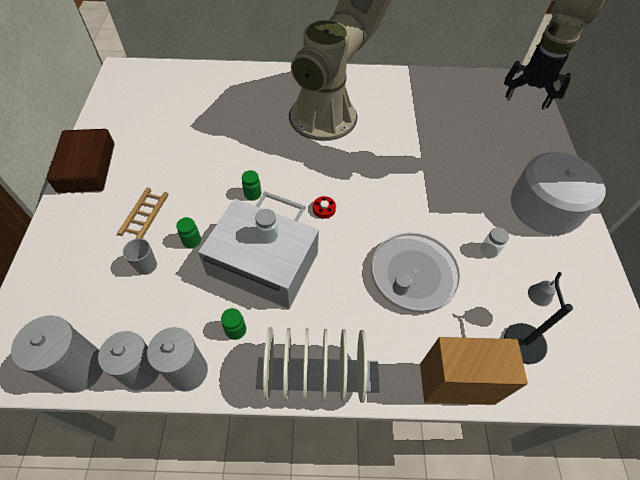

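View pics/top0.png

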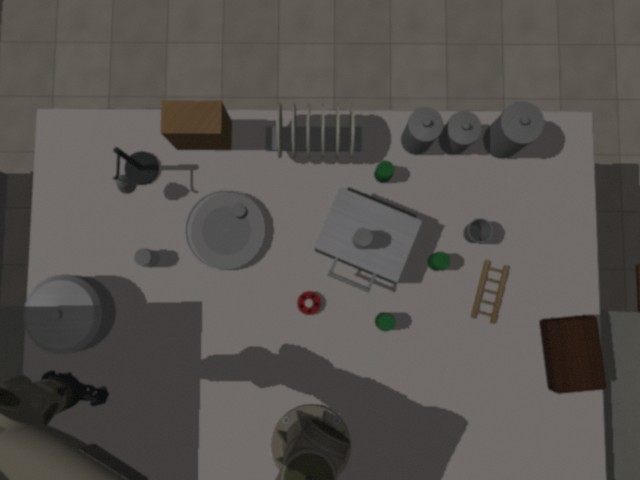

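The scene view shows the jar at about (265,224), the bar from (271,194) to (304,208), the tray at (416,271), the tin at (402,283) and the wheel at (324,207). In the top view the jar is at (363,238), the bar from (331,268) to (373,286), the tray at (227,230) and the tin at (240,211). Next I'll zoom in to get sharper pixel positions.

```bash
cat > h.py <<'E'
import numpy as np
from rig import arm
from scipy.spatial.transform import Rotation as R
def cam(n,st=None):
    p=arm.camera_params(n);K=p["mtx"]
    if n=="wrist":
        T=p["T_tool_cam"];Rt=R.from_rotvec(st["eef_rot"]).as_matrix()
        return K,Rt@T[:3,:3],Rt@T[:3,3]+st["position"]
    r=np.array(p["rotation"]);r=R.from_rotvec(r).as_matrix() if r.size==3 else r
    return K,r,np.array(p["eye"])
def proj(c,P):
    K,r,e=c;q=(np.atleast_2d(P)-e)@r;q=q*[1,-1,-1];u=q@K.T;return u[:,:2]/u[:,2:]
def ray(c,uv,z):
    K,r,e=c;d=r@(np.linalg.inv(K)@[*uv,1]*[1,-1,-1]);return e+d*(z-e[2])/d[2]
E
python3 - <<'E'
from h import *
import cv2
c=cam("top");s=cam("scene")
print("bar",ray(c,(331,268),.114),ray(c,(373,286),.114),ray(s,(271,194),.114),ray(s,(304,208),.114))
print("tray",ray(c,(227,230),.032),ray(s,(416,271),.032)); print("wheel",ray(c,(309,303),.03),ray(s,(324,207),.03))
print("jartop",ray(c,(364,237),.198),ray(s,(265,215),.198)); print("tin top",ray(c,(240,210),.07))
t=cv2.imread("pics/top0.png");g=cv2.imread("pics/scene0.png")
f=lambda a,x,y,w,h:cv2.convertScaleAbs(cv2.resize(a[y:y+h,x:x+w],(w*4,h*4),interpolation=cv2.INTER_CUBIC),alpha=1.3)
a=f(g,190,170,140,150)
b=f(t,300,180,60+0,150)
cv2.imwrite("pics/z.png",np.hstack([f(g,200,180,100+10,130),f(t,310,180,90,130)]))
E
```

```text
bar [ 0.48696065 -0.05277775  0.114     ] [ 0.43970053 -0.16494658  0.114     ] [ 0.43242624 -0.13458548  0.114     ] [ 0.47530864 -0.04572854  0.114     ]
tray [0.59664844 0.24111902 0.032     ] [0.60645028 0.24809317 0.032     ]
wheel [0.39235978 0.00692549 0.03      ] [0.40762836 0.00802925 0.03      ]
jartop [ 0.56239657 -0.13478781  0.198     ] [ 0.56088044 -0.13289495  0.198     ]
tin top [0.64856009 0.20000162 0.07      ]
```

View pics/z.png

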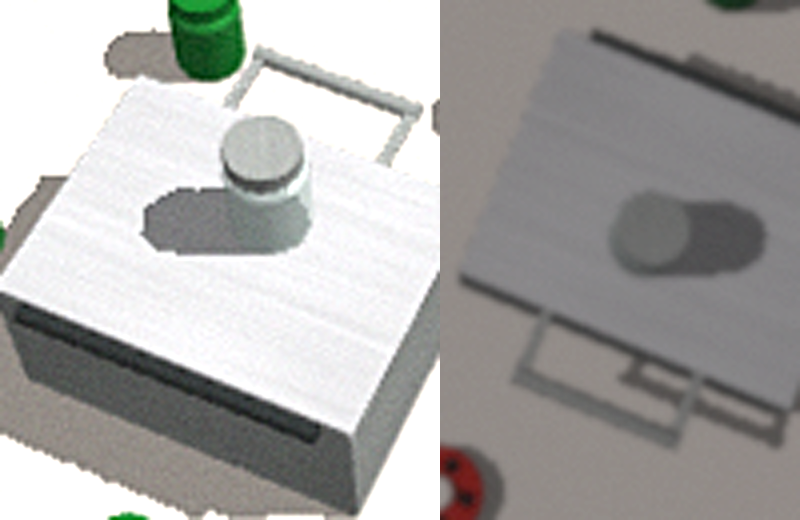

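Run:
```python
from h import *
c=cam("top");s=cam("scene")
for n,cc,uv,z in [("barL",c,(330,274),.116),("barR",c,(368.75,290),.116),("barR",s,(265,193.75),.116),("barL",s,(305,207),.116),("FL",c,(315.5,249.25),.118),("BL",c,(340,187.5),.118),("FR",s,(233.75,200.5),.118),("BR",s,(200.5,252.5),.118),("BL",s,(288,287),.118),("jar",s,(265.5,216.75),.198),("jar",c,(362.5,237),.198),("spare",c,(145,257),.08),("spare",s,(497,240),.04)]: print(n,ray(cc,uv,z).round(4))
```

```text
barL [ 0.4708 -0.0501  0.116 ]
barR [ 0.429  -0.1534  0.116 ]
barR [ 0.4337 -0.1502  0.116 ]
barL [ 0.4735 -0.0432  0.116 ]
FL [ 0.5367 -0.011   0.118 ]
BL [ 0.7045 -0.0761  0.118 ]
FR [ 0.4605 -0.2291  0.118 ]
BR [ 0.6199 -0.2893  0.118 ]
BL [ 0.705 -0.074  0.118]
jar [ 0.5658 -0.1313  0.198 ]
jar [ 0.5624 -0.131   0.198 ]
spare [0.5154 0.4569 0.08  ]
spare [0.5091 0.474  0.04  ]
```

```bash
cat >> h.py <<'E'
def down(yaw):  # tool down, tool y axis at yaw deg
    y=np.deg2rad(yaw);Y=np.array([np.cos(y),np.sin(y),0]);Z=np.array([0,0,-1.]);return np.stack([np.cross(Y,Z),Y,Z],1)
def legs(targets):
    st=arm.read_state();p=st["position"];r=R.from_rotvec(st["eef_rot"]).as_matrix()
    print("t",round(st["clock"],2),"p",p.round(4),"yaw",np.rad2deg(np.arctan2(r[1,1],r[0,1])).round(1),"zaxis",r[:,2].round(3),"w",round(st["gripper_width"],3),"F",st["wrist_force"].round(1))
    for P,rot in targets:
        P=np.array(P);print((r.T@(P-p)).round(4),R.from_matrix(r.T@rot).as_rotvec(degrees=True).round(1));p,r=P,rot
E
python3 - <<'E'
from h import *
legs([([.28,.36,.31],down(39)),([.40,.16,.32],down(0)),([.52,-.04,.31],down(-21.2)),([.564,-.131,.30],down(-21.2))])
E
```

```text
t 0.1 p [0.199  0.539  0.2265] yaw 69.7 zaxis [-0.001 -0.001 -1.   ] w 1.005 F [ 0.4  0.2 -0.3]
[-0.138  -0.14   -0.0833] [-0.1  0.  30.7]
[-0.2309 -0.0326 -0.01  ] [ 0.  0. 39.]
[-0.2   0.12  0.01] [ 0.   0.  21.2]
[-0.0689  0.0739  0.01  ] [0. 0. 0.]
```

```bash
python3 -m jog '[[-0.03,-0.03,-0.02,0,0,7,0],[-0.06,-0.06,-0.04,0,0,14,0],[-0.09,-0.09,-0.06,0,0,21,0],[-0.12,-0.12,-0.08,0,0,28,0],[-0.138,-0.14,-0.083,0,0,31,0]]' 60
python3 -m jog '[[-0.046,-0.007,-0.002,0,0,8,0],[-0.092,-0.013,-0.004,0,0,16,0],[-0.138,-0.02,-0.006,0,0,24,0],[-0.185,-0.026,-0.008,0,0,32,0],[-0.231,-0.033,-0.01,0,0,39,0]]'
python3 -m jog '[[-0.04,0.024,0,0,0,5,0],[-0.08,0.048,0,0,0,10,0],[-0.12,0.072,0,0,0,15,0],[-0.16,0.096,0,0,0,20,0],[-0.2,0.12,0.01,0,0,21,0]]'
python3 - <<'E'
from h import *
legs([([.564,-.131,.32],down(-21.2))])
E
```

```text
clock: 0.6
position: [0.2812, 0.3583, 0.3119]
eef_rot: [1.366, 2.828, 0.002]
wrist_force: [0.5, 1.3, 0.2]
gripper_width: 1.0
clock: 1.1
position: [0.3994, 0.1551, 0.322]
eef_rot: [2.237, 2.204, 0.002]
wrist_force: [1.0, 0.8, 0.5]
gripper_width: 1.005
clock: 1.6
position: [0.5175, -0.0487, 0.3128]
eef_rot: [2.603, 1.755, 0.005]
wrist_force: [0.9, 0.3, 0.0]
gripper_width: 0.999
t 1.6 p [ 0.5175 -0.0487  0.3128] yaw -22.0 zaxis [ 0.004  0.    -1.   ] w 0.999 F [0.9 0.3 0. ]
[-0.0589  0.074  -0.007 ] [ 0.2 -0.1 -0.8]
```

```bash
python3 -m jog '[[-0.03,0.037,-0.004,0,0,0,0],[-0.059,0.074,-0.007,0,0,-1,0],[-0.059,0.074,-0.007,0,0,-1,0],[-0.059,0.074,-0.007,0,0,-1,0]]'
python3 - <<'E'
from h import *
import cv2
legs([])
st=arm.read_state();c=cam("wrist",st);im=arm.grab_frame("wrist")[:,:,::-1].copy()
for P in [(.564,-.131,.198),(.564,-.131,.118)]:
    cv2.circle(im,tuple(int(v) for v in proj(c,P)[0]),3,(0,0,255),-1)
a=np.linspace(0,6.28,40)
for r_,z in((.024,.198),(.026,.118)):
    cv2.polylines(im,[proj(c,np.stack([.564+r_*np.cos(a),-.131+r_*np.sin(a),a*0+z],1)).astype(int)],True,(0,0,255),1)
cv2.imwrite("pics/w1.png",im)
E
```

```text
clock: 2.0
position: [0.5639, -0.1321, 0.3186]
eef_rot: [-2.591, -1.776, -0.003]
wrist_force: [-0.3, 0.8, -0.9]
gripper_width: 0.997
t 2.0 p [ 0.5639 -0.1321  0.3186] yaw -21.1 zaxis [ 0.001  0.001 -1.   ] w 0.997 F [-0.3  0.8 -0.9]
```

View pics/w1.png

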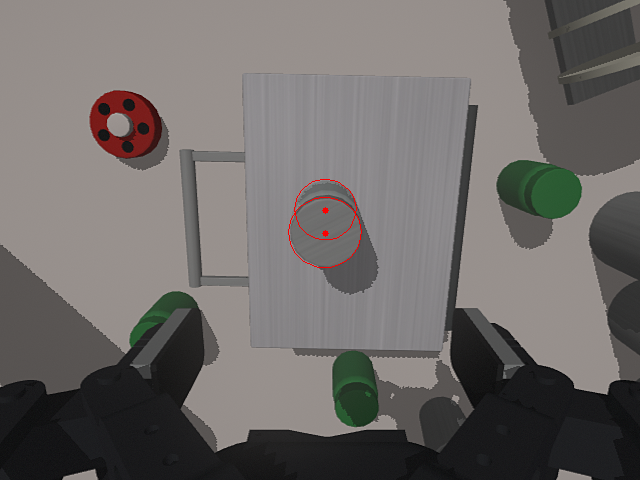

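The overlay sits on the jar's cap and base, so the jar position is good. The bar runs from (187,151) to (196,286). I'll compute the bar position and lower onto the jar.

```bash
python3 - <<'E'
from h import *
st=arm.read_state();c=cam("wrist",st)
a=ray(c,(187,151),.114);b=ray(c,(196,286),.114);print(a,b,(a+b)/2,np.rad2deg(np.arctan2(*(a-b)[1::-1]))-90)
for uv in((243,74),(250,347),(443,350),(470,78)):print(ray(c,uv,.118).round(4))
E
python3 -m jog '[[0,0,0.04,0,0,0,0],[0,0,0.08,0,0,0,0],[0,0,0.12,0,0,0,0],[0,0,0.156,0,0,0,0],[-0.001,0,0.156,0,0,0,0]]'
python3 -m jog '[[0,0,0,0,0,0,255],[0,0,0,0,0,0,255],[0,0,0,0,0,0,255],[0,0,0,0,0,0,255],[0,0,0,0,0,0,255]]' 50
python3 -m jog '[[0,0,0,0,0,0,255],[0,0,0,0,0,0,255],[0,0,0,0,0,0,255]]'
```

```text
[ 0.4745661  -0.04325404  0.114     ] [ 0.42928874 -0.15357144  0.114     ] [ 0.45192742 -0.09841274  0.114     ] -22.314621900961697
[ 0.5426 -0.0063  0.118 ]
[ 0.4514 -0.2255  0.118 ]
[ 0.6183 -0.2933  0.118 ]
[ 0.707  -0.0729  0.118 ]
clock: 2.55
position: [0.5591, -0.1287, 0.1586]
eef_rot: [-2.581, -1.776, 0.005]
wrist_force: [-0.7, -0.5, 0.2]
gripper_width: 0.999
clock: 3.05
position: [0.5608, -0.1288, 0.1616]
eef_rot: [-2.584, -1.779, -0.0]
wrist_force: [0.4, 1.9, 5.7]
gripper_width: 0.573
clock: 3.35
position: [0.5611, -0.1289, 0.1621]
eef_rot: [-2.585, -1.779, -0.001]
wrist_force: [0.7, 0.7, -0.1]
gripper_width: 0.574
```

```bash
python3 -m jog '[[0,0,-0.005,0,0,0,255],[0,0,-0.015,0,0,0,255],[0,0,-0.03,0,0,0,255],[0,0,-0.05,0,0,0,255],[0,0,-0.05,0,0,0,255]]'
python3 - <<'E'
from h import *
import cv2
legs([])
f=arm.grab_frame("scene")[150:300,200:470,::-1]; w=arm.grab_frame("wrist")[:,:,::-1]
f=cv2.resize(f,(486,270)); w=cv2.resize(w,(300,225))
cv2.imwrite("pics/c.png",np.hstack([f,np.vstack([w,np.zeros((45,300,3),np.uint8)])]))
c=cam("scene")
E
```

```text
clock: 3.85
position: [0.5628, -0.1298, 0.2155]
eef_rot: [2.587, 1.781, 0.006]
wrist_force: [0.2, 0.6, -1.4]
gripper_width: 0.57
t 3.85 p [ 0.5628 -0.1298  0.2155] yaw -20.9 zaxis [ 0.003  0.001 -1.   ] w 0.57 F [ 0.2  0.6 -1.4]
```

View pics/c.png

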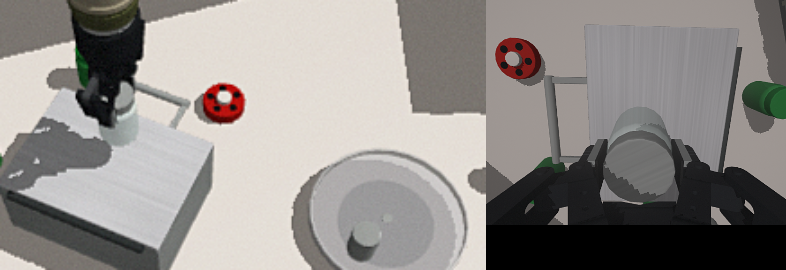

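The jar is lifted in the grip, with the flap still closed. Next I'll check the tray position and plan the transfer.

Run:
```python
from h import *
a=np.linspace(0,6.28,100)
for n in("top","scene"):
  for z in(.032,.014):
    q=proj(cam(n),np.stack([.600+.115*np.cos(a),.244+.115*np.sin(a),a*0+z],1));print(n,z,q.min(0).round(1),q.max(0).round(1))
print(ray(cam("scene"),(402,276),.07))
legs([([.563,-.05,.27],down(-21)),([.563,.12,.27],down(-21)),([.565,.275,.25],down(-21)),([.565,.275,.085],down(-21))])
```

```text
top 0.032 [185.5 188.8] [266.5 269.4]
top 0.014 [187.  189.9] [267.1 269.6]
scene 0.032 [369.8 231.7] [459.1 310.1]
scene 0.014 [368.9 235.3] [457.1 313. ]
[0.64246388 0.20204555 0.07      ]
t 3.95 p [ 0.5615 -0.1293  0.2125] yaw -20.9 zaxis [-0.001  0.003 -1.   ] w 0.573 F [ 0.9 -0.  -1.6]
[ 0.0747 -0.027  -0.0573] [-0.1 -0.1  0.1]
[ 0.1587 -0.0609  0.    ] [0. 0. 0.]
[ 0.1454 -0.0537  0.02  ] [0. 0. 0.]
[0.    0.    0.165] [0. 0. 0.]
```

```bash
python3 -m jog '[[0,0,-0.03,0,0,0,255],[0.01,-0.004,-0.055,0,0,0,255],[0.03,-0.011,-0.057,0,0,0,255],[0.052,-0.019,-0.057,0,0,0,255],[0.075,-0.027,-0.057,0,0,0,255]]'
python3 -m jog '[[0.032,-0.012,0,0,0,0,255],[0.064,-0.024,0,0,0,0,255],[0.096,-0.037,0,0,0,0,255],[0.128,-0.049,0,0,0,0,255],[0.159,-0.061,0,0,0,0,255]]'
python3 -m jog '[[0.033,-0.012,0.005,0,0,0,255],[0.066,-0.024,0.01,0,0,0,255],[0.099,-0.037,0.015,0,0,0,255],[0.13,-0.048,0.02,0,0,0,255],[0.145,-0.054,0.02,0,0,0,255]]'
python3 -m jog '[[0,0,0,0,0,0,255],[0,0,0,0,0,0,255]]'
python3 - <<'E'
from h import *
legs([([.565,.275,.080],down(-21))])
E
```

```text
clock: 4.45
position: [0.5627, -0.0491, 0.2686]
eef_rot: [-2.585, -1.778, -0.0]
wrist_force: [0.3, -0.4, -1.5]
gripper_width: 0.572
clock: 4.95
position: [0.5619, 0.1225, 0.2678]
eef_rot: [-2.584, -1.777, 0.003]
wrist_force: [-0.3, -0.1, -3.1]
gripper_width: 0.567
clock: 5.45
position: [0.562, 0.2796, 0.2457]
eef_rot: [-2.581, -1.78, 0.008]
wrist_force: [0.1, -0.0, -2.1]
gripper_width: 0.57
clock: 5.65
position: [0.5614, 0.2794, 0.2446]
eef_rot: [-2.58, -1.78, 0.012]
wrist_force: [0.7, 0.3, -2.9]
gripper_width: 0.573
t 5.65 p [0.5614 0.2794 0.2446] yaw -20.8 zaxis [-0.01   0.001 -1.   ] w 0.573 F [ 0.7  0.3 -2.9]
[-0.0024  0.0065  0.1645] [-0.5  0.1  0.2]
```

```bash
python3 -m jog '[[0,0.002,0.03,-0.5,0,0,255],[-0.001,0.003,0.065,-0.5,0,0,255],[-0.002,0.005,0.1,-0.5,0,0,255],[-0.002,0.006,0.135,-0.5,0,0,255],[-0.002,0.006,0.155,-0.5,0,0,255]]'
python3 -m jog '[[0,0,0.003,0,0,0,255],[0,0,0.006,0,0,0,255],[0,0,0.01,0,0,0,255],[0,0,0.012,0,0,0,255],[0,0,0.012,0,0,0,255]]'
python3 - <<'E'
from h import *
legs([([.565,.275,.065],down(-21))])
E
```

```text
clock: 6.15
position: [0.5634, 0.2729, 0.0866]
eef_rot: [2.588, 1.781, -0.01]
wrist_force: [-0.9, 0.4, -1.8]
gripper_width: 0.572
clock: 6.65
position: [0.564, 0.273, 0.0754]
eef_rot: [2.588, 1.781, -0.008]
wrist_force: [0.0, 0.5, -2.6]
gripper_width: 0.576
t 6.65 p [0.564  0.273  0.0754] yaw -20.9 zaxis [-0.004 -0.003 -1.   ] w 0.576 F [ 0.   0.5 -2.6]
[0.0023 0.0003 0.0104] [-0.1  0.3  0.1]
```

```bash
python3 -m jog '[[0,0,0.002,0,0,0,255],[0,0,0.004,0,0,0,255],[0,0,0.006,0,0,0,255],[0,0,0.008,0,0,0,255],[0,0,0.008,0,0,0,255]]'
python3 -m jog '[[0,0,0.001,0,0,0,255],[0,0,0.002,0,0,0,255],[0,0,0.002,0,0,0,255]]'
python3 -m jog '[[0,0,0.001,0,0,0,255],[0,0,0.002,0,0,0,255],[0,0,0.002,0,0,0,255]]'
```

```text
clock: 7.15
position: [0.5636, 0.2729, 0.0669]
eef_rot: [2.588, 1.781, -0.009]
wrist_force: [-0.9, 0.4, -2.3]
gripper_width: 0.572
clock: 7.45
position: [0.5636, 0.2729, 0.065]
eef_rot: [2.588, 1.781, -0.009]
wrist_force: [0.2, -0.0, -2.2]
gripper_width: 0.578
clock: 7.75
position: [0.5643, 0.2734, 0.0648]
eef_rot: [2.588, 1.781, -0.005]
wrist_force: [-2.2, -0.2, 7.5]
gripper_width: 0.575
```

Contact is made: Fz rose to about 10 N above the carried weight. Releasing now.

```bash
python3 -m jog '[[0,0,0,0,0,0,80],[0,0,0,0,0,0,60],[0,0,0,0,0,0,30],[0,0,0,0,0,0,0],[0,0,0,0,0,0,0]]'
python3 -m jog '[[0,0,0,0,0,0,0],[0,0,-0.02,0,0,0,0],[0,0,-0.05,0,0,0,0],[0,0,-0.1,0,0,0,0],[0,0,-0.15,0,0,0,0]]'
python3 -m jog '[[0,0,-0.03,0,0,0,0],[0,0,-0.05,0,0,0,0],[0,0,-0.05,0,0,0,0]]'
python3 - <<'E'
from h import *
import cv2
legs([([.53,.13,.265],down(-22.2)),([.49,0,.265],down(-22.2)),([.452,-.099,.24],down(-22.2)),([.452,-.099,.114],down(-22.2))])
f=arm.grab_frame("scene")[200:340,340:520,::-1]; w=arm.grab_frame("wrist")[:,:,::-1]
cv2.imwrite("pics/d.png",np.hstack([cv2.resize(f,(386,300)),cv2.resize(w,(400,300))]))
E
```

```text
clock: 8.25
position: [0.5642, 0.2734, 0.0645]
eef_rot: [2.588, 1.781, -0.006]
wrist_force: [0.0, -0.6, -0.7]
gripper_width: 0.997
clock: 8.75
position: [0.5638, 0.2734, 0.2152]
eef_rot: [-2.588, -1.781, 0.009]
wrist_force: [1.1, 1.2, 0.1]
gripper_width: 1.001
clock: 9.05
position: [0.5656, 0.2741, 0.2691]
eef_rot: [2.587, 1.78, 0.001]
wrist_force: [0.5, 0.1, 0.3]
gripper_width: 0.997
t 9.05 p [0.5656 0.2741 0.2691] yaw -20.9 zaxis [ 0.001 -0.001 -1.   ] w 0.997 F [0.5 0.1 0.3]
[-0.1474  0.0182  0.0041] [0.1 0.  1.3]
[-0.1355  0.0121  0.    ] [0. 0. 0.]
[-0.106   0.0022  0.025 ] [0. 0. 0.]
[0.    0.    0.126] [0. 0. 0.]
```

View pics/d.png

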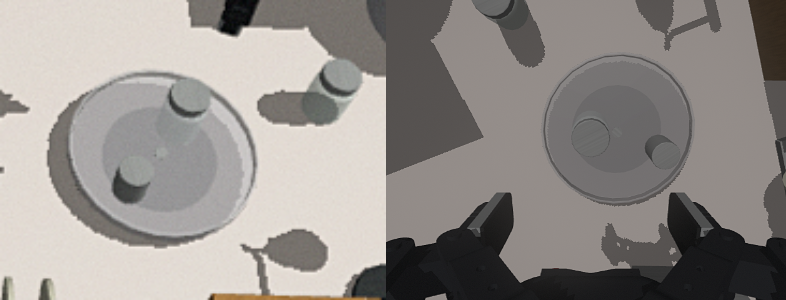

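The jar stands upright on the tray and the tin is untouched. Next I'll go to the bar with the jaws part-closed.

```bash
python3 -m jog '[[-0.03,0.004,0.001,0,0,0,130],[-0.06,0.008,0.002,0,0,1,130],[-0.09,0.012,0.003,0,0,1,130],[-0.12,0.016,0.004,0,0,1,130],[-0.147,0.018,0.004,0,0,1,130]]' 60
python3 -m jog '[[-0.03,0.003,0,0,0,0,130],[-0.06,0.006,0,0,0,0,130],[-0.09,0.009,0,0,0,0,130],[-0.12,0.011,0,0,0,0,130],[-0.135,0.012,0,0,0,0,130]]'
python3 -m jog '[[-0.03,0,0.005,0,0,0,130],[-0.06,0,0.01,0,0,0,130],[-0.09,0.002,0.02,0,0,0,130],[-0.106,0.002,0.025,0,0,0,130],[-0.106,0.002,0.025,0,0,0,130]]'
python3 - <<'E'
from h import *
import cv2
legs([([.452,-.099,.22],down(-22.2)),([.452,-.099,.12],down(-22.2))])
st=arm.read_state();c=cam("wrist",st);im=arm.grab_frame("wrist")[:,:,::-1].copy()
x=np.array([.926,-.378,0]);y=np.array([.378,.926,0]);B=np.array([.452,-.099,.114])
for P in (B,B+.055*y,B-.055*y,B+.048*x): cv2.circle(im,tuple(int(v) for v in proj(c,P)[0]),3,(0,0,255),-1)
cv2.imwrite("pics/e.png",im)
E
```

```text
clock: 9.65
position: [0.527, 0.1285, 0.259]
eef_rot: [-2.602, -1.757, 0.014]
wrist_force: [0.8, -0.5, -0.5]
gripper_width: 0.491
clock: 10.15
position: [0.4858, -0.0029, 0.2576]
eef_rot: [-2.602, -1.753, 0.019]
wrist_force: [0.3, 0.6, 0.2]
gripper_width: 0.488
clock: 10.65
position: [0.4454, -0.1029, 0.2308]
eef_rot: [-2.601, -1.747, 0.024]
wrist_force: [-0.4, -0.6, 0.3]
gripper_width: 0.489
t 10.65 p [ 0.4454 -0.1029  0.2308] yaw -22.2 zaxis [-0.017 -0.002 -1.   ] w 0.489 F [-0.4 -0.6  0.3]
[0.0062 0.0048 0.0107] [-0.9  0.5 -0. ]
[0.  0.  0.1] [0. 0. 0.]
```

View pics/e.png

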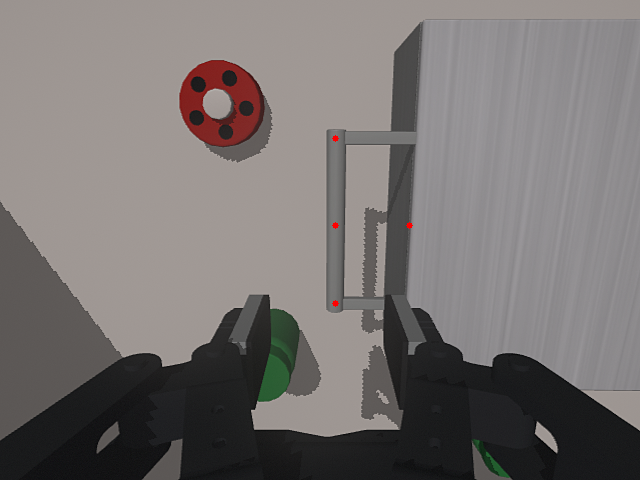

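The predicted bar points coincide with the bar, ends at about (335,137) and (335,304). Descending and gripping.

```bash
python3 -m jog '[[0.006,0.005,0.011,-0.9,0.5,0,130],[0.006,0.005,0.011,-0.9,0.5,0,130],[0.006,0.005,0.05,-0.9,0.5,0,130],[0.006,0.005,0.085,-0.9,0.5,0,130],[0.006,0.005,0.085,-0.9,0.5,0,130]]'
python3 - <<'E'
from h import *
legs([([.452,-.099,.12],down(-22.2))])
E
```

```text
clock: 11.2
position: [0.4482, -0.0965, 0.1425]
eef_rot: [-2.6, -1.75, 0.005]
wrist_force: [-0.4, 0.2, -0.5]
gripper_width: 0.492
t 11.2 p [ 0.4482 -0.0965  0.1425] yaw -22.1 zaxis [-0.007  0.004 -1.   ] w 0.492 F [-0.4  0.2 -0.5]
[-0.001   0.0046  0.0225] [-0.4 -0.1  0.1]
```

```bash
python3 -m jog '[[-0.001,0.005,0.01,-0.4,0,0,130],[-0.001,0.005,0.022,-0.4,0,0,130],[-0.001,0.005,0.022,-0.4,0,0,130]]'
python3 - <<'E'
from h import *
legs([([.452,-.099,.12],down(-22.2))])
E
python3 -m jog '[[0,0,0,0,0,0,150],[0,0,0,0,0,0,170],[0,0,0,0,0,0,190],[0,0,0,0,0,0,255],[0,0,0,0,0,0,255]]' 40
python3 -m jog '[[0,0,0,0,0,0,255],[0,0,0,0,0,0,255],[0,0,0,0,0,0,255]]' 70
python3 - <<'E'
from h import *
legs([])
E
```

```text
clock: 11.5
position: [0.452, -0.0987, 0.1201]
eef_rot: [-2.603, -1.754, 0.0]
wrist_force: [-0.3, 0.8, 0.2]
gripper_width: 0.493
t 11.5 p [ 0.452  -0.0987  0.1201] yaw -22.1 zaxis [-0.002  0.002 -1.   ] w 0.493 F [-0.3  0.8  0.2]
[-0.0003  0.0002  0.0001] [-0.1 -0.1  0.1]
clock: 12.0
position: [0.4521, -0.0988, 0.1204]
eef_rot: [-2.604, -1.754, 0.0]
wrist_force: [0.1, 0.7, 0.7]
gripper_width: 0.004
clock: 12.3
position: [0.4521, -0.0988, 0.1205]
eef_rot: [-2.604, -1.754, -0.0]
wrist_force: [-0.2, 0.6, -0.2]
gripper_width: -0.004
t 12.3 p [ 0.4521 -0.0988  0.1205] yaw -22.1 zaxis [-0.001  0.002 -1.   ] w -0.004 F [-0.2  0.6 -0.2]
```

The width reads zero, so the jaws may have missed the bar. I'll look.

Run:
```python
from h import *
import cv2
f=arm.grab_frame("scene")[150:270,210:350,::-1]; w=arm.grab_frame("wrist")[:,:,::-1]
cv2.imwrite("pics/g.png",np.hstack([cv2.resize(f,(400,343),interpolation=cv2.INTER_CUBIC),cv2.resize(w[120:463,200:600],(400,343))]))
```

```text
(no output)
```

View pics/g.png

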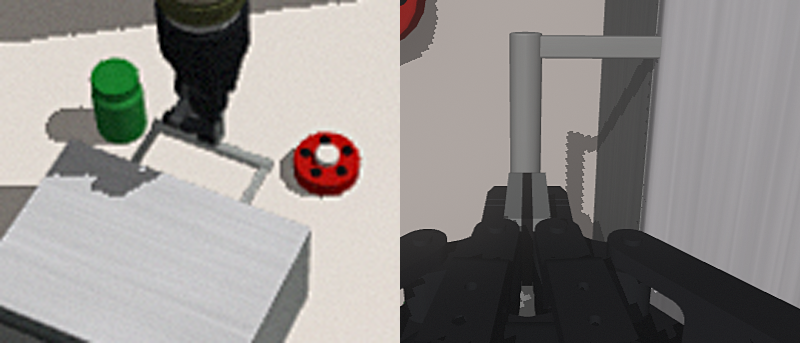

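```bash
python3 -m jog '[[0,0,-0.004,0,0,0,255],[0,0,-0.008,0,0,0,255],[0,0,-0.012,0,0,0,255],[0,0,-0.012,0,0,0,255],[0,0,-0.012,0,0,0,255]]'
python3 - <<'E'
from h import *
import cv2
legs([])
w=arm.grab_frame("wrist")[:,:,::-1]
cv2.imwrite("pics/g2.png",cv2.resize(w[220:380,220:420],(800,640))[:600])
E
```

```text
clock: 12.9
position: [0.4522, -0.0989, 0.1326]
eef_rot: [-2.604, -1.754, -0.0]
wrist_force: [0.1, -0.6, 0.4]
gripper_width: 0.001
t 12.9 p [ 0.4522 -0.0989  0.1326] yaw -22.1 zaxis [-0.001  0.002 -1.   ] w 0.001 F [ 0.1 -0.6  0.4]
```

View pics/g2.png

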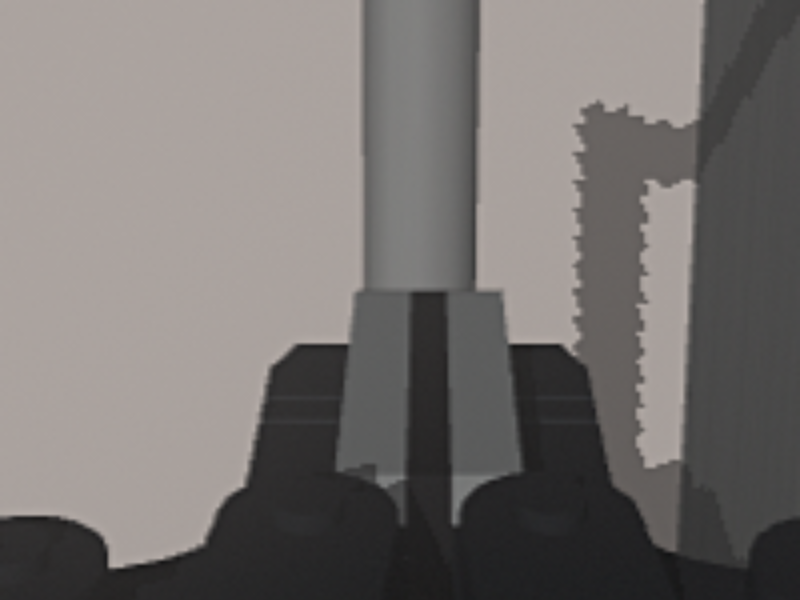

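The jaws are shut, with the bar passing below the pads at about (325,290) in the full image, and there is no load. The pads sit higher than I assumed, so I'll work out the actual tip depth from the image.

Run:
```python
from h import *
st=arm.read_state();K,r,e=c=cam("wrist",st);Rt=R.from_rotvec(st["eef_rot"]).as_matrix()
for x in(.011,):
  for z in np.arange(-.03,.031,.01): print(x,z.round(3),proj(c,st["position"]+Rt@[x,0,z])[0].round(1))
print("row of ray at tip edge:");print(proj(c,[.452,-.099,.12]))
```

```text
0.011 -0.03 [324.2 322.7]
0.011 -0.02 [324.4 309. ]
0.011 -0.01 [324.5 297. ]
0.011 0.0 [324.7 286.6]
0.011 0.01 [324.8 277.3]
0.011 0.02 [324.9 269. ]
0.011 0.03 [325.1 261.7]
row of ray at tip edge:
[[324.87534784 300.84562748]]
```

The image puts the shut fingertips about 6 mm behind the reported TCP, not 25 mm ahead of it. That also explains the jar width reading of 48.7 mm: the jaws held its cap. I'll reopen, go about 32 mm lower and grip again.

```bash
python3 -m jog '[[0,0,0,0,0,0,130],[0,0,0,0,0,0,130],[0,0,0,0,0,0,130],[0,0,0,0,0,0,130],[0,0,0,0,0,0,130]]' 60
python3 -m jog '[[0,0,0.01,0,0,0,130],[0,0,0.02,0,0,0,130],[0,0,0.03,0,0,0,130],[0,0,0.04,0,0,0,130],[0,0,0.044,0,0,0,130]]'
python3 -m jog '[[0,0,0,0,0,0,160],[0,0,0,0,0,0,190],[0,0,0,0,0,0,255],[0,0,0,0,0,0,255],[0,0,0,0,0,0,255]]'
python3 - <<'E'
from h import *
legs([])
E
```

```text
clock: 13.45
position: [0.4521, -0.0988, 0.1324]
eef_rot: [-2.604, -1.754, -0.0]
wrist_force: [-0.2, 0.9, 0.7]
gripper_width: 0.49
clock: 13.95
position: [0.451, -0.0983, 0.0868]
eef_rot: [-2.602, -1.753, 0.002]
wrist_force: [0.1, -0.2, 0.6]
gripper_width: 0.487
clock: 14.45
position: [0.4513, -0.0984, 0.0871]
eef_rot: [-2.603, -1.753, 0.001]
wrist_force: [0.7, 0.4, -0.3]
gripper_width: 0.118
t 14.45 p [ 0.4513 -0.0984  0.0871] yaw -22.1 zaxis [-0.003  0.002 -1.   ] w 0.118 F [ 0.7  0.4 -0.3]
```

The bar is gripped: opening about 10–12 mm. Now raising along the arc.

```bash
python3 -m jog '[[0,0,-0.008,0,0,0,255],[0,0.001,-0.020,0,0,0,255],[0,0.002,-0.032,0,0,0,255],[0,0.004,-0.043,0,0,0,255],[0,0.007,-0.055,0,0,0,255]]' 80
python3 - <<'E'
from h import *
st=arm.read_state();p=st["position"];d=p-np.array([.4513,-.0984,.0871]);h=d@[.926,-.377,0];print(h,d@[.377,.926,0],d[2],np.rad2deg(np.arctan2(d[2],.228-h)),np.hypot(d[2],.228-h))
T=np.deg2rad
def tgt(t):return np.array([.4513,-.0984,.0871])+.228*(1-np.cos(T(t)))*np.array([.9265,-.3763,0])+[0,0,.228*np.sin(T(t))]
legs([(tgt(t),down(-22.1)) for t in(30,40,50)])
E
```

```text
clock: 14.95
position: [0.458, -0.1012, 0.1427]
eef_rot: [-2.603, -1.753, 0.001]
wrist_force: [4.8, -0.3, -7.1]
gripper_width: 0.109
0.007306889229364152 -7.593979068587382e-05 0.0555966486304615 14.139645601622599 0.22758830479741077
t 14.95 p [ 0.458  -0.1012  0.1427] yaw -22.1 zaxis [-0.003  0.003 -1.   ] w 0.109 F [ 4.8 -0.3 -7.1]
[ 0.0002  0.023  -0.0585] [-0.2 -0.1  0. ]
[-0.      0.0228 -0.0326] [0. 0. 0.]
[-0.      0.0281 -0.0281] [0. 0. 0.]
```

```bash
python3 -m jog '[[0,0.003,-0.011,0,0,0,255],[0,0.006,-0.022,0,0,0,255],[0,0.011,-0.034,0,0,0,255],[0,0.016,-0.044,0,0,0,255],[0,0.023,-0.058,0,0,0,255]]'
python3 -m jog '[[0,0.004,-0.007,0,0,0,255],[0,0.009,-0.014,0,0,0,255],[0,0.013,-0.020,0,0,0,255],[0,0.018,-0.026,0,0,0,255],[0,0.023,-0.033,0,0,0,255]]'
python3 - <<'E'
from h import *
st=arm.read_state();p=st["position"];d=p-np.array([.4513,-.0984,.0871]);h=d@[.926,-.377,0];print(h,d@[.377,.926,0],d[2],np.rad2deg(np.arctan2(d[2],.228-h)),np.hypot(d[2],.228-h))
T=np.deg2rad
def tgt(t):return np.array([.4513,-.0984,.0871])+.228*(1-np.cos(T(t)))*np.array([.9265,-.3763,0])+[0,0,.228*np.sin(T(t))]
legs([(tgt(t),down(-22.1)) for t in(45,50)])
E
```

```text
clock: 15.45
position: [0.4795, -0.11, 0.2007]
eef_rot: [-2.602, -1.752, 0.002]
wrist_force: [6.2, -1.9, -9.4]
gripper_width: 0.108
clock: 15.95
position: [0.4999, -0.1184, 0.2331]
eef_rot: [-2.6, -1.751, 0.006]
wrist_force: [-0.5, 0.1, -3.8]
gripper_width: 0.111
0.05250432019369224 -0.00018801651620014816 0.14601847291589115 39.76162685834536 0.22829833127591392
t 15.95 p [ 0.4999 -0.1184  0.2331] yaw -22.1 zaxis [-0.007  0.004 -1.   ] w 0.111 F [-0.5  0.1 -3.8]
[ 0.0002  0.0141 -0.0153] [-0.5 -0.1  0. ]
[-0.      0.0147 -0.0134] [0. 0. 0.]
```

```bash
python3 -m jog '[[0,0.005,-0.006,0,0,0,255],[0,0.010,-0.012,0,0,0,255],[0,0.016,-0.017,0,0,0,255],[0,0.022,-0.023,0,0,0,255],[0,0.028,-0.028,0,0,0,255]]'
python3 -m jog '[[0,0,0,0,0,0,255],[0,0,0,0,0,0,255],[0,0,0,0,0,0,255],[0,0,0,0,0,0,255],[0,0,0,0,0,0,255]]'
python3 - <<'E'
from h import *
import cv2
def ang():
    st=arm.read_state();p=st["position"];d=p-np.array([.4513,-.0984,.0871]);h=d@[.926,-.377,0];print(st["clock"],np.rad2deg(np.arctan2(d[2],.228-h)),np.hypot(d[2],.228-h),st["wrist_force"],st["gripper_width"])
ang()
im=arm.grab_frame("scene")[:,:,::-1].copy();c=cam("scene")
B0=np.array([.452,-.0986,.114]);x=np.array([.926,-.377,0]);y=np.array([.377,.926,0]);H=B0+.228*x
for t in(44,50,56):
    t=np.deg2rad(t);u=-x*np.cos(t)+np.array([0,0,np.sin(t)])
    for q in (H+.18*u+.12*y,H+.18*u-.12*y): cv2.circle(im,tuple(int(v*1) for v in proj(c,q)[0].round()),1,(0,0,255),-1)
cv2.imwrite("pics/end.png",cv2.resize(im[130:350,180:480],(780,572)))
E
```

```text
clock: 16.45
position: [0.5251, -0.1287, 0.2619]
eef_rot: [-2.598, -1.75, 0.008]
wrist_force: [-6.4, 2.4, 4.4]
gripper_width: 0.102
clock: 16.95
position: [0.525, -0.1287, 0.2619]
eef_rot: [-2.598, -1.75, 0.008]
wrist_force: [-2.9, 1.2, -0.9]
gripper_width: 0.11
16.95 49.67826873033464 0.22929435039521076 [-2.91010393  1.20635432 -0.91981864] 0.10974087174945792
```

View pics/end.png

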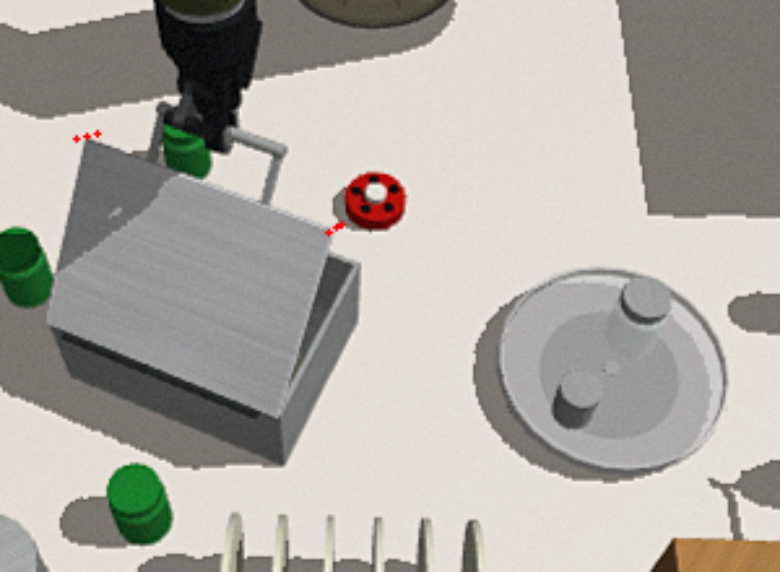

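The flap is up with the fingers on its bar. Its front corners, at about (88,140) and (328,238), lie within a few pixels of the 44–56° prediction. The jar and tin are standing and the wheel has not moved. The wrist force of about 3 N in the closing direction is the expected load. Handing in.

```bash
python3 -m jog '[[0,0,0,0,0,0,255],[0,0,0,0,0,0,255],[0,0,0,0,0,0,255],[0,0,0,0,0,0,255],[0,0,0,0,0,0,255]]'
python3 - <<'E'
from rig import arm
print(abs(arm.read_state()["dq"]).max());print(arm.sign_off())
E
```

```text
clock: 17.5
position: [0.5249, -0.1287, 0.2619]
eef_rot: [-2.598, -1.75, 0.008]
wrist_force: [-2.7, 1.2, -1.4]
gripper_width: 0.11
0.002169211928495188
the job is handed in; nothing more can be done
None
```

I moved the jar to the tray and set it down upright, then raised the flap by its pull bar. I handed the job in at 17.5 s with the gripper still holding the flap at about 49.7°.

**Last checks:**
- **Flap:** the arm was still, with joint speeds up to 0.002 rad/s. The wrist carried about 3 N in the closing direction, as expected for a held flap. The 49.7° comes from the gripper's path around the hinge. The last scene picture agrees only roughly, because its view is too insensitive to tell 44° from 56°.
- **Jar and tin:** both stand upright on the tray in the last picture. I set the jar down about 47 mm from the tray's centre.
- **Bystanders:** the wheel looks unmoved in the last picture. I did not measure the spare jar, ladder or tumbler again; the arm touched none of them as far as I know.

**What disagreed:**
- **Missed grip:** my first grip on the bar closed on air above it. The wrist picture puts the shut fingertips about 6 mm behind the reported TCP, not 25 mm ahead as stated. I gripped again about 33 mm lower, and that held.
- **Jar grip:** the same offset means I carried the jar mostly by its cap (48.7 mm measured), not by the glass as intended. It was still carried and set down without trouble.

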